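# Nest the three hammered cups

### The job

Put the three tapered cups without handles away as a nest: stand the middle-sized tumbler upright in the squat wide tub, let go, then stand the slim beaker upright in the tumbler, each resting fully down on the floor of the cup around it. Set them down rather than dropping them, and leave the tub and the mug with the handle standing where they are.

Things in the scene. Friction and masses are not known exactly. Their poses are not given: they have to be found in the camera images.
- tub: Squat wide open tapered cup, plain grey metal, loose, 0.4 kg, upright on the bench: 60 mm high, outside diameter 50 mm at the foot widening evenly to 96 mm at the rim, wall 3 mm, inner floor 12 mm above the underside (inside diameter 53 mm there, 89 mm at the mouth). Origin: centre of its underside, z up.
- tumbler: Middle-sized open tapered cup, same metal, no handle, loose, 0.22 kg, upright: 78 mm high, outside diameter 42 mm at the foot, 66 mm at the rim, wall 3 mm, thick base: inner floor 26 mm above the underside (inside diameter 43 mm there, 60 mm at the mouth). Seated in the tub its rim is 30 mm above the tub's, with 5 mm side play. Origin: centre of its underside, z up.
- beaker: Slimmest open tapered cup, same metal, no handle, loose, 0.15 kg, upright: 84 mm high, outside diameter 32 mm at the foot widening evenly to 48 mm at the rim, wall 3 mm. Seated in the tumbler its rim is 32 mm above the tumbler's, with 5 mm side play. Origin: centre of its underside, z up.
- mug: Bystander: straight-sided metal mug, 80 mm high, 68 mm diameter, one handle reaching 37 mm out from its side on its own +y; not part of the nest. Origin: centre of its underside, z up. A shallow dish (116 mm wide) and a hammer also lie loose nearby.

How it is judged:
By the outcome, as a careful person would: the job done as asked, in the order asked, and still so for the second after the job is handed in, with the robot touching nothing.
It also fails if it takes over 56 s, if anything falls off the work surface, if the arm or the gripper's body presses on something with over 40 N, if the wrist force passes 120 N, or if a joint passes its speed limit or range.

### The arm

A 6-joint arm with a two-finger parallel gripper is mounted at the origin on the work surface. World frame = base frame: x ahead of the robot, y to its left, z up, the work surface at z = 0. Lengths are in mm, angles in rad, forces in N, time in s.
With the tool pointing down it reaches from about 275 to 750 mm from the base axis. Payload 10.2 kg.
Tool frame: the origin (TCP) lies at the centre of the arm's flange, where the gripper is bolted on; the fingertips stand 173 mm ahead of it and the grasp point (between the pads) lies 155 mm ahead of it; z points along the fingers, y is the line along which they close (so a half turn about z gives the same grasp; the last joint's range is limited). The gripper opens to 85 mm and grips with 20 to 120 N. Pads are 22 mm wide; open, the fingers measure 114 mm over their backs; the gripper's body (76 mm by 85 mm) begins 54 mm behind the grasp point. The pads swing forward as they close: fully open they stand 13 mm farther back than shut.
Start: joints at [-1.37, 0.313, 1.498, -0, 1.331, -0.223], TCP at [215.883, -478.568, 404.694] pointing down, gripper open.
Joint ranges: [-2.94, 2.94], [-0.97, 2.17], [0.19, 2.56], [-1.23, 4.37], [0.02, 3.11], [-2.88, 2.88]. Speed limits (rad/s): [2.39, 2.39, 3.01, 3.14, 3.14, 3.14].

### API

Orientations are given as a unit quaternion [w, x, y, z].
In Python, from rig import status, capture, camera_info, ticket gives the robot as it stands.
- The arm moves only by the shell command python3 -m crank 'ROWS' [FORCE]. ROWS is JSON, a list of rows, each a list of 7 numbers: the shift along the tool's x, y, z as a fraction of full scale, then the turn, a rotation vector about the tool's x, y, z as a fraction of full scale, then the closure, from 0 (fully open) to 1 (shut). A call has 1 to 12 rows; each row is the pose to reach, as a shift and turn from the pose commanded when the call began, along the tool's axes at that moment; what a row does not reach only later rows make up. Full scale, the value 1, is 0.1 m for a shift and 45 degrees for a turn. A row lasts 1/10 s, in which the tool goes at most 50 mm and 8.59 degrees, less where a joint would pass 70% of its speed; a pose out of reach is approached as far as the arm can. A call with a number of a shift or a turn outside -1 to 1 is refused whole. A call with a gripper value outside its range is refused whole. The fingers move at their own pace and stop on an object; FORCE is the grip in N (left out, the last holds). Time passes only in rows, so rows that repeat a pose let the fingers close. It gives the time, the measured TCP pose, the force, the opening and the grip force at its end, in the units of the state.
- status.sense(): the state, without advancing time (a new reading comes with each control period).
- capture(name): name is "scene" or "top" or "wrist"; returns (picture, depth): 400x640x3 uint8, red, green, blue; 400x640 float32, mm along the optical axis (not along the pixel's ray), 0 where there is no reading.
- camera_info(name): a dict with "K" (3x3 intrinsics, pixels), "camera_from_world" (4x4, takes a point from world to camera coordinates). Camera axes: x right, y up, looking along -z (the intrinsics and any distortion apply to the point x, -y, -z); pixel columns grow to the right and rows downward; lengths in mm; the calibration is good to about 2 mm. A picture is of the moment at which its call begins: read the wrist's pose just before it. camera_info takes no time and is no camera call; for the wrist camera it gives the pose at the moment of the call.
- ticket.finish_job(): hands the job in; it is judged then, once.
The state is a dict: "time_s": time; "joints": joint angles; "dq": joint speeds; "tau": joint torques, N m; "eef_pos": TCP position; "ee_rot": TCP orientation; "force": force on the tool from outside, world axes, zero at the start; "wrist_torque": the same for the moment, N m; "grip_width": opening from 0.0 (shut) to 1.0 (fully open); "grip_force": force on a finger pad.
Only numpy, scipy, OpenCV 4.12 (cv2) and the standard library are available. Lean on these libraries where they do the work, as an engineer would, in place of code of your own. Each camera call takes 0.05 s, during which the arm holds its last target. There are 200 camera calls.

## Working session

There is one attempt and no reset: what is moved stays moved. The work goes in short steps, Python scripts to look and compute and a shell command to move; the robot and the scene stay as the last step left them, time stands still between calls to the robot, and variables do not carry over. Pictures are saved under pics/ and viewed, at most 10 in all, crops included, and the job is handed in when it is done.

```bash
ls; mkdir -p pics; python3 - <<'E'
from rig import status, capture, camera_info
import cv2,numpy as np
s=status.sense();print({k:s[k] for k in ('time_s','eef_pos','ee_rot','force','grip_width')})
for n in('top','scene'):
    p,d=capture(n);np.savez(f'pics/{n}0.npz',p=p,d=d);cv2.imwrite(f'pics/{n}0.png',p[...,::-1])
    c=camera_info(n);print(n,np.round(c['K'],1).tolist(),np.round(c['camera_from_world'],3).tolist(),[k for k in c])
E
```

```text
pics
{'time_s': 0.0, 'eef_pos': array([ 215.85591973, -478.53637947,  404.128818  ]), 'ee_rot': array([-6.54017847e-04,  9.77638261e-01,  2.10292658e-01, -8.54596046e-06]), 'force': array([ 0.01688312,  0.29820408, -0.37001932]), 'grip_width': 1.0008325443876438}
top [[479.0, 0.0, 314.9], [0.0, 479.0, 197.8], [0.0, 0.0, 1.0]] [[-0.028, -1.0, 0.007, 20.147], [0.987, -0.026, 0.155, -536.638], [-0.155, 0.011, 0.988, -1014.727], [0.0, 0.0, 0.0, 1.0]] ['K', 'camera_from_world']
scene [[397.9, 0.0, 314.0], [0.0, 397.9, 198.0], [0.0, 0.0, 1.0]] [[0.532, 0.846, -0.01, -300.381], [-0.694, 0.443, 0.568, 343.252], [0.485, -0.295, 0.823, -1025.82], [0.0, 0.0, 0.0, 1.0]] ['K', 'camera_from_world']
```

View pics/top0.png

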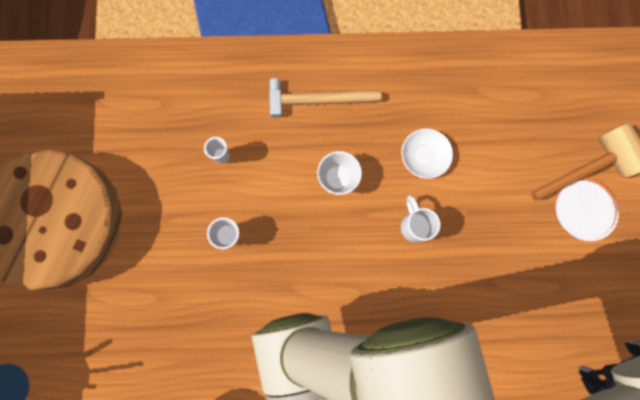

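View pics/scene0.png

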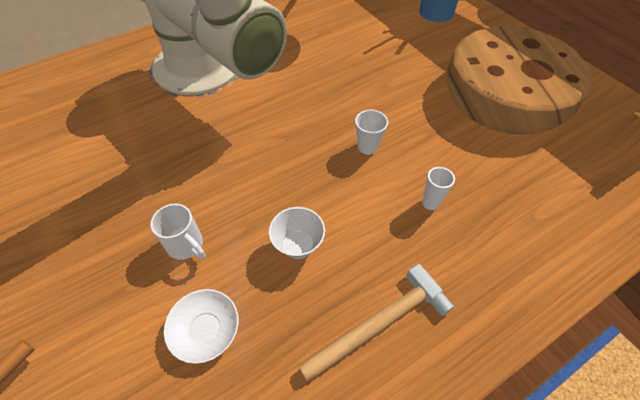

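Top view: tub at (340,173), tumbler (223,233), beaker (216,150), mug (421,225) with its handle up-left, dish (427,153) and hammer (325,98). The scene view agrees: tub (297,233), tumbler (371,130), beaker (438,188).

```bash
cat > h.py <<'E'
import numpy as np
from rig import camera_info
from scipy.optimize import least_squares
def cloud(name,d,cam=None):
    c=cam or camera_info(name);K=c['K'];T=np.linalg.inv(c['camera_from_world'])
    v,u=np.mgrid[:400,:640]
    P=np.stack([(u-K[0][2])*d/K[0][0],-(v-K[1][2])*d/K[1][1],-d,np.ones_like(d)],-1)
    W=(P@T.T)[...,:3];W[d<=0]=np.nan
    return W
def rim(W,xy,R,H,win=70,band=5):
    """centre of the rim: points near rim height within win of xy; mid-wall radius R-1.5"""
    m=(abs(W[...,2]-H)<band)&(np.hypot(W[...,0]-xy[0],W[...,1]-xy[1])<win)
    p=W[m];f=lambda c:np.hypot(p[:,0]-c[0],p[:,1]-c[1])-(R-1.5)
    r=least_squares(f,xy,loss='soft_l1',f_scale=1.5)
    return r.x,len(p),np.sqrt(np.mean(r.fun**2)),p[:,2].max()
E
python3 - <<'E'
from h import *
px={'tub':((340,173),(297,233),48,60),'tumbler':((223,233),(371,130),33,78),'beaker':((216,150),(438,188),24,84),'mug':((421,225),(175,230),34,80)}
for i,n in enumerate(('top','scene')):
    z=np.load(f'pics/{n}0.npz');W=cloud(n,z['d'])
    for k,a in px.items():
        u,v=a[i];c=np.nanmedian(W[v-4:v+5,u-4:u+5].reshape(-1,3),0)
        x,N,e,zm=rim(W,c[:2],a[2],a[3],a[2]+15)
        q=W[np.hypot(W[...,0]-x[0],W[...,1]-x[1])<a[2]*.4]
        print(n,k,x.round(1),N,round(e,2),'zmax',round(zm,1),'seed',c.round(0),'inner floor z',np.nanpercentile(q[:,2],[10,50]).round(1))
    for (u,v) in ([(427,153),(275,97),(380,97),(412,203),(60,220)] if i==0 else []): print((u,v),W[v,u].round(0))
E
```

```text
top tub [589.1 -47.1] 253 1.82 zmax 63.9 seed [598. -54.  11.] inner floor z [ 8.8 11.4]
top tumbler [462.2 202.6] 162 1.29 zmax 82.5 seed [466. 211.  26.] inner floor z [23.6 25.6]
top beaker [646.  218.5] 109 1.11 zmax 88.6 seed [655. 227.  23.] inner floor z [18.1 19.7]
top mug [ 470.  -220.1] 162 1.13 zmax 83.9 seed [ 474. -234.    3.] inner floor z [1.1 3.6]
(427, 153) [ 641. -258.    5.]
(275, 97) [778.  91.  26.]
(380, 97) [ 774. -153.   19.]
(412, 203) [ 516. -203.   67.]
(60, 220) [497. 538.  89.]
scene tub [591.8 -50.9] 297 1.53 zmax 62.2 seed [570. -41.  11.] inner floor z [ 9.7 11. ]
scene tumbler [464.3 199.6] 138 1.43 zmax 79.4 seed [451. 214.  37.] inner floor z nan
scene beaker [647.4 215.5] 129 1.21 zmax 84.7 seed [658. 199.  73.] inner floor z nan
scene mug [ 471.8 -223.1] 150 0.98 zmax 80.9 seed [ 441. -227.    8.] inner floor z nan
  return np.nanmean(a, axis, out=out, keepdims=keepdims)
```

```bash
cat >> h.py <<'E'
from rig import status
from scipy.spatial.transform import Rotation as Ro
def go(*targets):
    """shifts (units of 0.1 m, tool axes) from the measured pose through TCP targets"""
    s=status.sense();w,x,y,z=s['ee_rot'];R=Ro.from_quat([x,y,z,w]).as_matrix();p=np.array(s['eef_pos'])
    print('t',round(s['time_s'],2),'at',p.round(1),'F',np.round(s['force'],1),'w',round(s['grip_width'],3),'gf',np.round(s['grip_force'],1))
    for t in targets:
        print('->',t,'leg',(R.T@(np.array(t)-p)/100).round(3));p=np.array(t)
E
python3 - <<'E'
from h import *
go((463.2,201.1,330),(463.2,201.1,226),(463.2,201.1,350),(590.5,-49,350))
E
```

```text
t 0.1 at [ 215.9 -478.5  404.2] F [ 0.3 -0.1  0.4] w 0.998 gf 0.0
-> (463.2, 201.1, 330) leg [ 5.049 -5.177  0.749]
-> (463.2, 201.1, 226) leg [-0.00e+00  1.00e-03  1.04e+00]
-> (463.2, 201.1, 350) leg [ 0.00e+00 -1.00e-03 -1.24e+00]
-> (590.5, -49, 350) leg [ 0.132  2.803 -0.003]
```

```bash
for i in 1 2 3 4 5 6; do python3 -m crank '[[0.84,-0.86,0.12,0,0,0,0],[0.84,-0.86,0.12,0,0,0,0],[0.84,-0.86,0.12,0,0,0,0],[0.84,-0.86,0.12,0,0,0,0]]' 40 | tail -1; done
python3 - <<'E'
from h import *
from rig import capture
import cv2
p,d=capture('wrist');cam=camera_info('wrist');cv2.imwrite('pics/w1.png',p[...,::-1])
W=cloud('wrist',d,cam);print(np.round(cam['camera_from_world'],2).tolist(),np.round(cam['K'],0).tolist())
print(rim(W,(463,201),33,78,48))
go((463.2,201.1,226))
E
```

```text
grip_force: 0.0
grip_force: 0.0
grip_force: 0.0
grip_force: 0.0
grip_force: 0.0
grip_force: 0.0
[[0.41, -0.91, -0.0, -11.38], [0.87, 0.39, -0.31, -461.16], [0.28, 0.13, 0.95, -466.41], [0.0, 0.0, 0.0, 1.0]] [[287.0, 0.0, 321.0], [0.0, 287.0, 197.0], [0.0, 0.0, 1.0]]
(array([463.11880605, 198.90337489]), 1030, np.float64(1.2194459949296859), np.float64(78.87874951674871))
t 2.55 at [464.1 197.6 332.4] F [0.6 0.3 0.6] w 0.998 gf 0.0
-> (463.2, 201.1, 226) leg [ 0.007 -0.036  1.064]
```

View pics/w1.png

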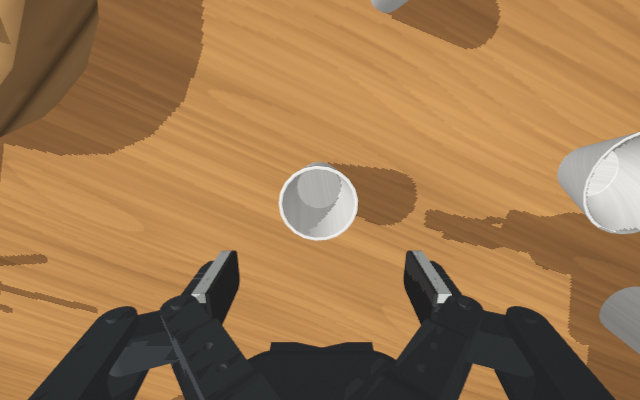

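The wrist view shows the tumbler's rim centred at (319,203), midway between the fingers, and it agrees with the other cameras to 2–3 mm. I'll go down and grip.

```bash
python3 -m crank '[[0,-0.02,0.4,0,0,0,0],[0,-0.02,0.7,0,0,0,0]]' >/dev/null
python3 -m crank '[[0,0,0.2,0,0,0,0],[0,0,0.36,0,0,0,0],[0,0,0.36,0,0,0,0]]' >/dev/null
python3 -c "from h import *; go((463.5,199.5,226))"
python3 -m crank '[[0,0,0,0,0,0,0.5],[0,0,0,0,0,0,0.5],[0,0,0,0,0,0,0.5],[0,0,0,0,0,0,0.5],[0,0,0,0,0,0,0.5],[0,0,0,0,0,0,0.5]]' 40
python3 - <<'E'
from h import *
from rig import capture
import cv2
p,d=capture('wrist');cv2.imwrite('pics/w2.png',p[...,::-1])
go((463.5,199.5,226))
E
```

```text
t 3.05 at [462.4 198.5 225.4] F [-0.4 -0.5  1.3] w 1.002 gf 0.0
-> (463.5, 199.5, 226) leg [ 0.014 -0.005 -0.006]
time_s: 3.65
eef_pos: [463.0, 200.3, 228.6]
ee_rot: [0.0, 0.978, 0.21, 0.002]
force: [0.3, -2.9, 5.9]
grip_width: 0.741
grip_force: 42.7
t 3.7 at [463.  200.3 228.6] F [ 0.6 -1.9  6. ] w 0.74 gf 42.7
-> (463.5, 199.5, 226) leg [0.002 0.01  0.026]
```

View pics/w2.png

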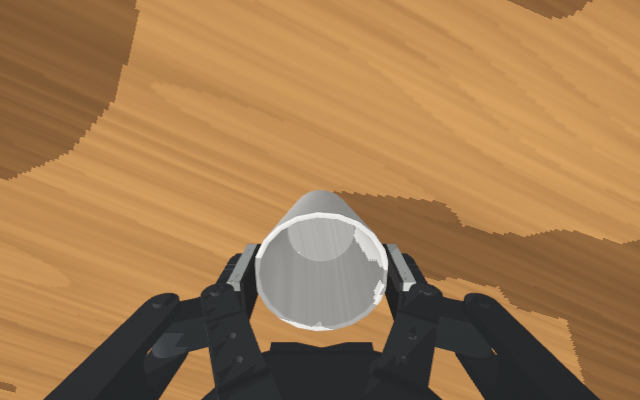

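Grasped: the rim sits centred between the pads (about (320,271)) at 63 mm opening. Next: lift and carry towards the tub.

```bash
python3 -m crank '[[0,0,-0.1,0,0,0,0.5],[0,0,-0.3,0,0,0,0.5],[0,0,-0.5,0,0,0,0.5],[0,0,-0.7,0,0,0,0.5],[0,0,-0.85,0,0,0,0.5],[0,0,-1,0,0,0,0.5],[0,0,-1,0,0,0,0.5]]' | grep -E 'force|width'
for i in 1 2 3; do python3 -m crank '[[0,0.15,0,0,0,0,0.5],[0,0.4,0,0,0,0,0.5],[0.04,0.65,0,0,0,0,0.5],[0.04,0.85,0,0,0,0,0.5],[0.04,0.94,0,0,0,0,0.5],[0.04,0.94,0,0,0,0,0.5]]' |grep -E 'width'; done
python3 - <<'E'
from h import *
from rig import capture
import cv2
go((591,-50.5,330))
for n in('wrist','scene'):
    p,d=capture(n);W=cloud(n,d);np.savez(f'pics/{n}3.npz',p=p,d=d,W=W);cv2.imwrite(f'pics/{n}3.png',p[...,::-1])
    for H in (170,175,180):print(n,H,rim(W,(591,-50),33,H,36,4))
    print('tub',rim(W,(591,-50),48,60,58))
    m=(np.hypot(W[...,0]-591,W[...,1]+50)<40)&(W[...,2]>80)&(W[...,2]<190);print(np.percentile(W[m][:,2],[0,1,5,50,95,99,100]).round(1))
E
```

```text
force: [0.4, 0.3, -2.3]
grip_width: 0.741
grip_force: 44.6
grip_width: 0.737
grip_width: 0.734
grip_width: 0.738
t 6.2 at [589.3 -51.8 326.5] F [ 0.4  0.4 -1.6] w 0.738 gf 44.8
-> (591, -50.5, 330) leg [ 0.021 -0.005 -0.035]
wrist 170 (array([591.12750958, -50.73608345]), 2728, np.float64(1.6405282809916018), np.float64(173.99758027326112))
wrist 175 (array([589.95766449, -51.54330251]), 3410, np.float64(1.3757915506933998), np.float64(178.97164034250227))
wrist 180 (array([590.92385827, -50.91964327]), 586, np.float64(1.840502353572503), np.float64(183.99339264610072))
tub (array([588.76536493, -50.45056449]), 1066, np.float64(1.4719678162440106), np.float64(61.12120601007484))
[ 97.7 117.1 122.4 159.4 181.9 188.4 190. ]
scene 170 (array([589.92624818, -53.19718714]), 172, np.float64(1.473086696463271), np.float64(173.9935309289687))
scene 175 (array([589.73149806, -51.79479726]), 205, np.float64(1.3665601744110751), np.float64(178.92824463658127))
scene 180 (array([590.23112977, -50.37890691]), 66, np.float64(1.5325758173160329), np.float64(183.4141720053821))
tub (array([590.41979917, -50.35000596]), 264, np.float64(1.6106886352735663), np.float64(62.015507332005086))
[ 95.5 100.8 112.1 149.2 180.5 188.2 189.9]
```

View pics/scene3.png

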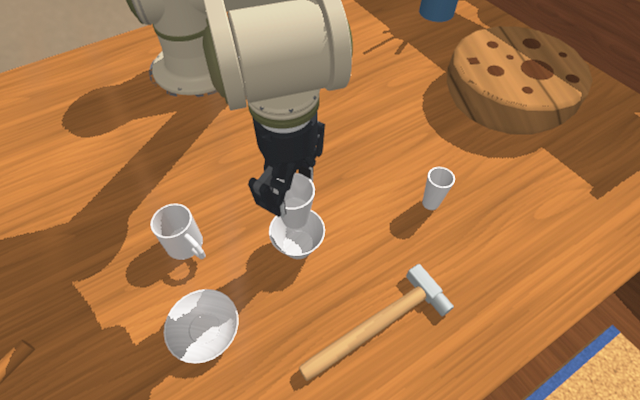

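The tumbler hangs upright over the tub at (295,200), and both are centred within about 1 mm. Lowering it.

```bash
python3 -m crank '[[0,-0.01,0.15,0,0,0,0.5],[0,-0.01,0.3,0,0,0,0.5],[0,-0.01,0.45,0,0,0,0.5],[0,-0.01,0.6,0,0,0,0.5],[0,-0.01,0.7,0,0,0,0.5],[0,-0.01,0.76,0,0,0,0.5],[0,-0.01,0.76,0,0,0,0.5]]' | grep -E 'eef|force'
for i in 1 2 3 4; do python3 -m crank '[[0,0,0.03,0,0,0,0.5],[0,0,0.03,0,0,0,0.5],[0,0,0.03,0,0,0,0.5]]' |grep -E 'eef|^force'; done
```

```text
eef_pos: [588.6, -49.9, 250.3]
force: [0.0, -0.7, -2.0]
grip_force: 44.8
eef_pos: [588.8, -50.4, 248.1]
force: [-0.2, -0.2, -1.7]
eef_pos: [588.8, -50.3, 244.6]
force: [-0.2, -0.6, -1.9]
eef_pos: [588.8, -50.3, 241.6]
force: [-0.3, 1.1, -2.3]
eef_pos: [589.1, -50.1, 240.6]
force: [-3.0, 3.1, 11.4]
```

```bash
python3 -m crank '[[0,0,-0.01,0,0,0,0.5],[0,0,-0.01,0,0,0,0.2],[0,0,-0.01,0,0,0,0.1],[0,0,-0.01,0,0,0,0],[0,0,-0.01,0,0,0,0],[0,0,-0.01,0,0,0,0]]' 20 | grep -E 'eef|force|width'
python3 -m crank '[[0,0,-0.2,0,0,0,0],[0,0,-0.5,0,0,0,0],[0,0,-1,0,0,0,0],[0,0,-1,0,0,0,0]]' | grep -E 'eef|^force'
python3 - <<'E'
from h import *
from rig import capture
import cv2
for n in('wrist','scene'):
    p,d=capture(n);W=cloud(n,d);cv2.imwrite(f'pics/{n}4.png',p[...,::-1])
    print(n,'tumbler',rim(W,(590,-50),33,90,40,4)); print('tub',rim(W,(590,-50),48,60,58))
    m=(np.hypot(W[...,0]-590,W[...,1]+50)<40)&(abs(W[...,2]-90)<5)
    q=W[m];A=np.c_[q[:,:2]-[590,-50],np.ones(len(q))];print('rim plane',np.linalg.lstsq(A,q[:,2],rcond=None)[0].round(3))
go((646.5,216,340))
E
```

```text
eef_pos: [588.8, -50.4, 239.6]
force: [0.4, 0.1, 0.1]
grip_width: 0.999
grip_force: 0.0
eef_pos: [589.4, -50.4, 346.2]
force: [-0.1, -0.6, -0.1]
wrist tumbler (array([587.42632369, -49.83524676]), 97, np.float64(0.7916318615668494), np.float64(87.24478537328912))
tub (array([605.83649806, -42.05338194]), 964, np.float64(11.791813261807578), np.float64(64.99639066223142))
rim plane [-1.0000e-03  1.0000e-03  8.5625e+01]
scene tumbler (array([589.76805127, -49.97885688]), 241, np.float64(1.1697400216680844), np.float64(90.79772697586418))
tub (array([591.6811969 , -50.94660462]), 436, np.float64(12.740910405616734), np.float64(64.96090812085174))
rim plane [ 4.000e-03 -7.000e-03  8.831e+01]
t 9.3 at [588.7 -50.3 340.5] F [-0.8 -1.3 -0.3] w 1.005 gf 0.0
-> (646.5, 216, 340) leg [ 1.622 -2.19   0.004]
```

View pics/wrist4.png

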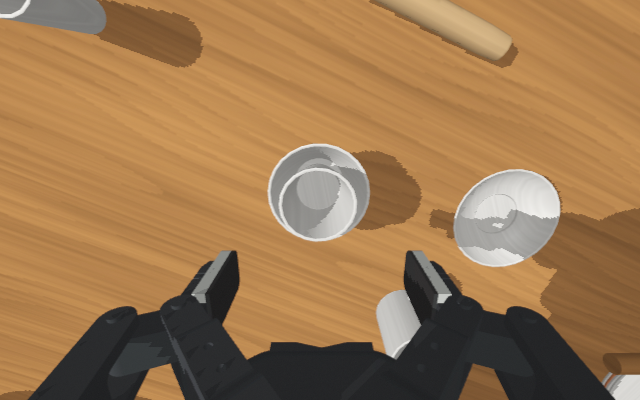

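The wrist view shows the tumbler standing in the tub (rim at (317,204) inside the tub's rim at (319,192)). In the scene depth its rim is level at about 90 mm, so it is seated. Next is the beaker.

```bash
for i in 1 2 3; do python3 -m crank '[[0.54,-0.73,0,0,0,0,0],[0.54,-0.73,0,0,0,0,0],[0.54,-0.73,0,0,0,0,0]]' >/dev/null; done
python3 -m crank '[[0,0,0,0,0,0,0],[0,0,0,0,0,0,0],[0,0,0,0,0,0,0]]' | grep eef
python3 - <<'E'
from h import *
from rig import capture
p,d=capture('wrist');W=cloud('wrist',d);x=rim(W,(647,215.5),24,84,36);print(x)
go((*x[0],235))
E
```

```text
eef_pos: [646.5, 214.4, 339.5]
(array([647.56256372, 215.85294084]), 702, np.float64(1.0985770327088555), np.float64(84.5293250848184))
t 10.55 at [646.5 214.6 339.7] F [ 0.4 -0.7 -0.3] w 1.0 gf 0.0
-> (np.float64(647.5625637154234), np.float64(215.85294084328595), 235) leg [ 0.015 -0.007  1.047]
```

```bash
python3 -m crank '[[0.01,0,0.4,0,0,0,0],[0.01,0,0.7,0,0,0,0]]' >/dev/null
python3 -m crank '[[0,0,0.2,0,0,0,0],[0,0,0.35,0,0,0,0],[0,0,0.35,0,0,0,0]]' |grep eef
python3 -m crank '[[0,0,0,0,0,0,0.7],[0,0,0,0,0,0,0.7],[0,0,0,0,0,0,0.7],[0,0,0,0,0,0,0.7],[0,0,0,0,0,0,0.7],[0,0,0,0,0,0,0.7],[0,0,0,0,0,0,0.7],[0,0,0,0,0,0,0.7]]' 40
python3 -m crank '[[0,0,-0.1,0,0,0,0.7],[0,0,-0.3,0,0,0,0.7],[0,0,-0.5,0,0,0,0.7],[0,0,-0.7,0,0,0,0.7],[0,0,-0.85,0,0,0,0.7],[0,0,-1,0,0,0,0.7],[0,0,-1,0,0,0,0.7]]' | grep -E 'force|width'
python3 -m crank '[[0,0,-0.1,0,0,0,0.7],[0,0,-0.2,0,0,0,0.7],[0,0,-0.3,0,0,0,0.7],[0,0,-0.3,0,0,0,0.7],[0,0,-0.3,0,0,0,0.7]]' | grep -E 'force|width'
python3 - <<'E'
from h import *
from rig import capture
import cv2
for n in('wrist','scene'):
    p,d=capture(n);W=cloud(n,d);cv2.imwrite(f'pics/{n}5.png',p[...,::-1])
    m=(np.hypot(W[...,0]-647,W[...,1]-215)<30)&(W[...,2]>90)&(W[...,2]<230);print(np.percentile(W[m][:,2],[0,1,5,50,95,99,100]).round(1))
    for H in (205,210,215):print(n,H,rim(W,(647,215),24,H,27,3))
go((588.7,-50.2,365))
E
```

```text
eef_pos: [647.1, 215.7, 232.8]
time_s: 11.85
eef_pos: [647.6, 216.4, 236.5]
ee_rot: [0.0, 0.978, 0.21, 0.001]
force: [-1.2, -0.6, 6.1]
grip_width: 0.533
grip_force: 40.9
force: [-0.5, -0.4, -2.2]
grip_width: 0.535
grip_force: 41.2
force: [0.4, 0.3, -1.6]
grip_width: 0.533
grip_force: 41.2
[127.1 138.4 152.  200.2 227.8 229.7 230. ]
wrist 205 (array([648.21416421, 215.82102183]), 1167, np.float64(1.290102801571324), np.float64(207.9963656912921))
wrist 210 (array([647.04333219, 215.22877069]), 2164, np.float64(1.2399481349569847), np.float64(212.9665877083628))
wrist 215 (array([648.97150831, 216.04629992]), 271, np.float64(1.8841347723346396), np.float64(217.99974529235038))
[126.  128.1 133.  177.1 211.  228.  229.8]
scene 205 (array([646.64831723, 213.97527953]), 67, np.float64(0.9896752401347382), np.float64(207.87810828060174))
scene 210 (array([646.80040697, 214.61010938]), 87, np.float64(1.026758185763229), np.float64(212.2286415742097))
scene 215 (array([650.19899057, 211.90136593]), 3, np.float64(0.3489531540545422), np.float64(212.2286415742097))
t 13.15 at [647.3 216.3 364. ] F [ 0.1  0.1 -0.3] w 0.534 gf 41.2
-> (588.7, -50.2, 365) leg [-1.63   2.188 -0.008]
```

View pics/wrist5.png

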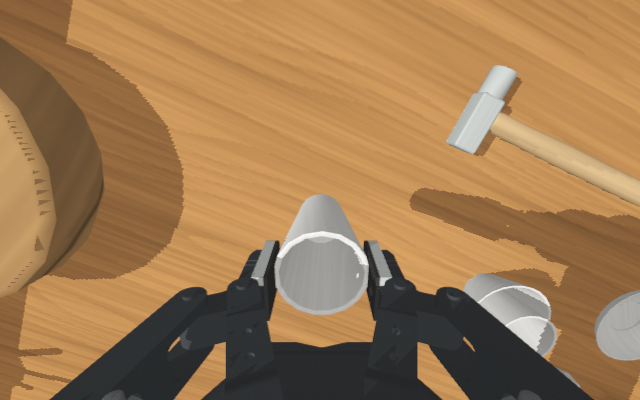

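The beaker is gripped centrally, with its rim at (321,272). I'll carry it over the nest and check its tilt.

```bash
for i in 1 2 3; do python3 -m crank '[[-0.1,0.13,0,0,0,0,0.7],[-0.25,0.35,0,0,0,0,0.7],[-0.4,0.55,0,0,0,0,0.7],[-0.5,0.68,0,0,0,0,0.7],[-0.54,0.73,0,0,0,0,0.7],[-0.54,0.73,0,0,0,0,0.7]]' >/dev/null; done
python3 -m crank '[[0,0,0,0,0,0,0.7],[0,0,0,0,0,0,0.7]]' | grep -E 'eef|width'
python3 - <<'E'
from h import *
from rig import capture
import cv2
Q=[]
for n in('scene','wrist','top'):
    p,d=capture(n);W=cloud(n,d);cv2.imwrite(f'pics/{n}6.png',p[...,::-1])
    m=(np.hypot(W[...,0]-589.5,W[...,1]+50)<30)&(W[...,2]>129)&(W[...,2]<185);q=W[m]
    if len(q)>30:   # outer wall below the pads: axis x0+a*h, y0+b*h, known taper
        h=q[:,2]-127
        f=lambda c:np.hypot(q[:,0]-c[0]-c[2]*h,q[:,1]-c[1]-c[3]*h)-(16+8*h/84)
        r=least_squares(f,[589.5,-50,0,0],loss='soft_l1');print(n,len(q),'bottom',r.x[:2].round(1),'slope',r.x[2:].round(3),np.abs(r.fun).mean().round(2))
    print(n,'rim',rim(W,(589.5,-50),24,210,27,3)[:3],'tumbler',rim(W,(589.5,-50),33,90,40,4)[:3])
go((589.8,-49,364))
E
```

```text
eef_pos: [589.8, -49.1, 364.7]
grip_width: 0.53
scene 515 bottom [588.3 -47.7] slope [ 0.022 -0.08 ] 1.03
scene rim (array([589.63481491, -50.06627114]), 162, np.float64(1.4020088396937258)) tumbler (array([589.56858194, -49.92595953]), 189, np.float64(1.1081534266923065))
wrist 2907 bottom [589.8 -49.3] slope [0.038 0.003] 1.48
wrist rim (array([589.74658219, -50.25668038]), 2249, np.float64(1.2408874684030233)) tumbler (array([588.83982197, -50.5960773 ]), 568, np.float64(1.0750318944926507))
  return _methods._mean(a, axis=axis, dtype=dtype,
  ret = ret.dtype.type(ret / rcount)
Traceback (most recent call last):
  File "h.py", line 15, in rim
    return r.x,len(p),np.sqrt(np.mean(r.fun**2)),p[:,2].max()
                                                 ~~~~~~~~~~^^
ValueError: zero-size array to reduction operation maximum which has no identity
```

View pics/scene6.png

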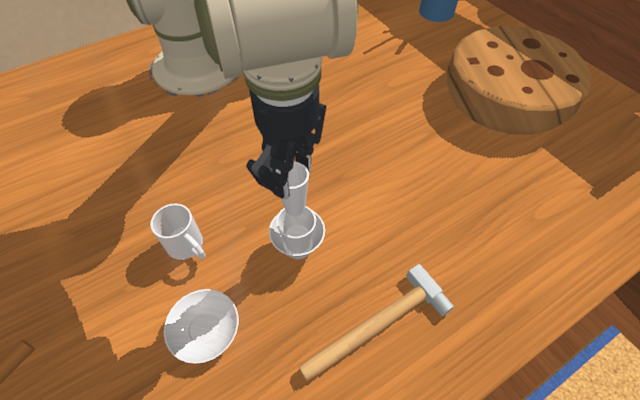

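The beaker hangs over the tumbler, at (296,185) above (299,228). The rims are concentric within 1 mm and the tilt is negligible, so I'll lower it.

```bash
python3 -m crank '[[0,0,0.15,0,0,0,0.7],[0,0,0.3,0,0,0,0.7],[0,0,0.45,0,0,0,0.7],[0,0,0.6,0,0,0,0.7],[0,0,0.7,0,0,0,0.7],[0,0,0.8,0,0,0,0.7],[0,0,0.8,0,0,0,0.7],[0,0,0.8,0,0,0,0.7]]' | grep -E 'eef|^force'
for i in 1 2 3 ; do python3 -m crank '[[0,0,0.03,0,0,0,0.7],[0,0,0.03,0,0,0,0.7],[0,0,0.03,0,0,0,0.7]]' |grep -E 'eef|^force'; done
```

```text
eef_pos: [589.8, -49.9, 285.0]
force: [0.3, 0.2, -1.2]
eef_pos: [589.7, -49.9, 281.9]
force: [-0.1, 0.4, -0.9]
eef_pos: [589.7, -49.9, 278.6]
force: [0.0, -0.9, -0.6]
eef_pos: [589.7, -50.0, 275.6]
force: [0.4, 0.5, -1.7]
```

```bash
python3 -m crank '[[0,0,0.02,0,0,0,0.7],[0,0,0.02,0,0,0,0.7],[0,0,0.02,0,0,0,0.7]]' |grep -E 'eef|^force'
python3 -m crank '[[0,0,0.01,0,0,0,0.7],[0,0,0.01,0,0,0,0.7],[0,0,0.01,0,0,0,0.7]]' |grep -E 'eef|^force'
```

```text
eef_pos: [589.8, -49.9, 274.5]
force: [-0.5, 2.0, 5.2]
eef_pos: [590.0, -49.8, 274.4]
force: [-2.1, 2.4, 11.8]
```

Contact came at exactly the expected height. Release, back off and check.

```bash
python3 -m crank '[[0,0,-0.01,0,0,0,0.6],[0,0,-0.01,0,0,0,0.3],[0,0,-0.01,0,0,0,0.1],[0,0,-0.01,0,0,0,0],[0,0,-0.01,0,0,0,0],[0,0,-0.01,0,0,0,0]]' 20 | grep -E 'eef|^force|width'
python3 -m crank '[[0,0,-0.2,0,0,0,0],[0,0,-0.5,0,0,0,0],[0,0,-1,0,0,0,0],[0,0,-1,0,0,0,0],[0,0,-1,0,0,0,0],[0,0,-1,0,0,0,0]]' | grep -E 'eef|^force'
python3 - <<'E'
from h import *
from rig import capture
import cv2
p,d=capture('scene');W=cloud('scene',d);cv2.imwrite('pics/scene7.png',cv2.resize(p[150:350,120:440,::-1],None,fx=2.4,fy=2.4))
for k,R,H,w in(('beaker',24,122,32),('tumbler',33,90,40),('tub',48,60,56)):
    print(k,rim(W,(590,-50),R,H,w,3))
    m=(abs(W[...,2]-H)<5)&(abs(np.hypot(W[...,0]-590,W[...,1]+50)-R+1.5)<3);q=W[m]
    print(' plane',np.linalg.lstsq(np.c_[q[:,:2]-[590,-50],np.ones(len(q))],q[:,2],rcond=None)[0].round(3))
print('mug',rim(W,(471.8,-223),34,80,49))
go()
E
```

```text
eef_pos: [589.7, -49.9, 273.6]
force: [0.2, 0.1, -0.5]
grip_width: 1.006
eef_pos: [589.5, -49.9, 372.4]
force: [-0.5, -0.9, -0.3]
beaker (array([589.77399579, -50.4434397 ]), 169, np.float64(1.027828864955806), np.float64(123.96127860908746))
 plane [ 4.00000e-03 -6.00000e-03  1.20377e+02]
tumbler (array([589.4755866 , -49.75319595]), 222, np.float64(7.51802347874284), np.float64(92.96992720823164))
 plane [-0.000e+00  4.000e-03  8.844e+01]
tub (array([589.55099894, -49.75918123]), 281, np.float64(9.648247788264806), np.float64(62.93647228026555))
 plane [ 6.0000e-03 -4.0000e-03  5.8537e+01]
mug (array([ 471.68485753, -223.20398014]), 281, np.float64(1.0778194024940266), np.float64(81.53594421830746))
t 18.85 at [589.6 -49.9 372.3] F [ 0.1 -0.  -0.5] w 0.999 gf 0.0
```

View pics/scene7.png

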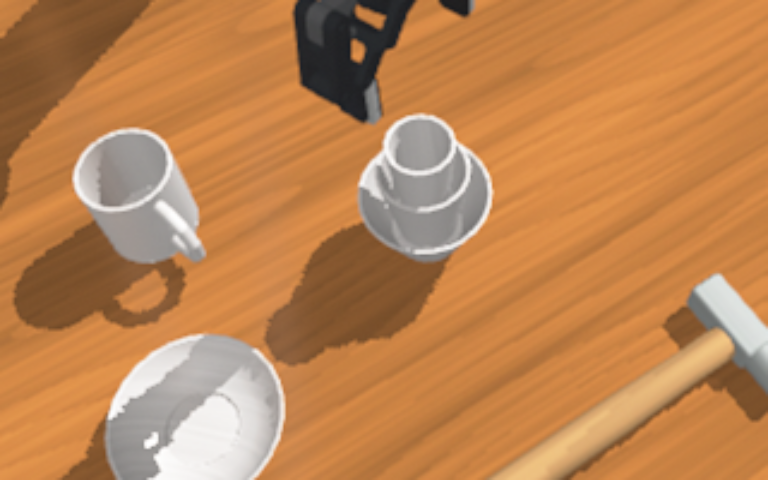

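The picture shows the nest complete: beaker rim at (419,145), tumbler (427,170) and tub (426,193). All three rims are level and concentric at the expected heights, the gripper is clear, and the mug hasn't moved.

```bash
python3 -c "from rig import ticket; print(ticket.finish_job())"
```

```text
the job is handed in; nothing more can be done
None
```

The job is handed in at about 19 s: the beaker stands in the tumbler and the tumbler in the tub, rims level at their seated heights, tub within about 2 mm of its first measured position, and mug unmoved.

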